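# Stack a porcelain palette, dark to light, and lid it

### The arm

A 6-joint arm with a two-finger parallel gripper is mounted at the origin on the work surface. World frame = base frame: x ahead of the robot, y to its left, z up, the work surface at z = 0. Lengths are in m, angles in rad, forces in N, time in s.
With the tool pointing down it reaches from about 0.425 to 1.125 m from the base axis. Payload 14.9 kg.
Tool frame: the origin (TCP) lies on the mounting face of the last link; the fingertips stand 191 mm ahead of it and the grasp point (between the pads) lies 172 mm ahead of it (env.tcp_to_tips is the distance from the TCP to the fingertips, in m); z points along the fingers, y is the line along which they close (so a half turn about z gives the same grasp; the last joint's range is limited). The gripper opens to 91 mm and grips with 3 to 60 N. Pads are 32 mm wide; open, the fingers measure 118 mm over their backs; the gripper's body (76 mm by 178 mm) begins 60 mm behind the grasp point.
Start: joints at [-1.285, 0.379, 1.734, -0, 1.028, -0.033], TCP at [0.219, -0.665, 0.405] pointing down, gripper open.
Joint ranges: [-2.77, 2.77], [-0.74, 2.19], [0, 2.66], [-1.06, 4.2], [0.31, 2.87], [-3.08, 3.08]. Speed limits (rad/s): [1.89, 1.89, 2.39, 3.14, 3.14, 3.14].

### API

Orientations are given as a unit quaternion [x, y, z, w].
In Python, from plant import env, imaging, workorder gives the robot as it stands. The module is installed in compiled form; this text tells all that it offers.
- The arm moves only by the tool drive_tool, never from a script. Its argument "steps" is a list of rows, each a list of 7 numbers: the shift along the tool's x, y, z in normalised numbers (1 is 1 m), then the turn, a rotation vector about the tool's x, y, z in parts of the range, where 1.0 means 90 degrees, then the finger opening in m, from 0 to 0.0912. A call has 1 to 8 rows; each row is the pose to reach, as a shift and turn from the pose commanded when the call began, along the tool's axes at that moment; what a row does not reach only later rows make up. A row lasts 1/12 s, in which the tool goes at most 41.7 mm and 7.16 degrees, less where a joint would pass 70% of its speed; a pose out of reach is approached as far as the arm can. A call with a gripper value outside its range is refused whole. The fingers move at their own pace and stop on an object; the grip force is fixed at half the most. Time passes only in rows, so rows that repeat a pose let the fingers close. It gives the time, the measured TCP pose, the force, the opening and the grip force at its end, in the units of the state.
- env.sense(): the state, without advancing time (a new reading comes with each control period).
- imaging.read_camera(name): name is "side" or "top" or "wrist"; returns the picture (384x512x3 uint8, red, green, blue); there is no depth.
- imaging.camera_info(name): a dict with "camera_matrix" (3x3 intrinsics, pixels), "D" ([k1, k2, p1, p2, k3] as OpenCV has them; the pictures are not rectified), "R" (3x3) and "t" (3): a world point X has camera coordinates R X + t; the wrist camera has in their place "mount" (4x4, takes a point from camera to tool coordinates, whose origin is the TCP and whose axes are the flange's). Camera axes: x right, y down, z forward; pixel columns grow to the right and rows downward; lengths in m; the calibration is good to about 2 mm. A picture is of the moment at which its call begins: read the wrist's pose just before it. camera_info takes no time and is no camera call.
- workorder.hand_in(): hands the job in; it is judged then, once.
The state is a dict: "clock": time; "qpos": joint angles; "joint_velocities": joint speeds; "tau": joint torques, N m; "eef_pos": TCP position; "tool_rot": TCP orientation; "force": force on the tool from outside, world axes, zero at the start; "ft_torque": the same for the moment, N m; "gripper_width": finger opening in m; "grip_force": force on a finger pad.
Only numpy, scipy, OpenCV 4.12 (cv2) and the standard library are available. Lean on these libraries where they do the work, as an engineer would, in place of code of your own. Each camera call takes 0.05 s, during which the arm holds its last target. There are 200 camera calls.

### The job

Put the stacking palette together on its round wooden tray: stand the navy pot in the middle of the tray, then the teal, the sky-blue and the yellow pot on top of it in that order, dark to light, each foot seated in the pot below, and close the stack with the lid. They are porcelain: keep them upright and set each one down gently without dropping it, and leave the two resin cups and the gold tin where they stand.

Things in the scene. Friction and masses are not known exactly. Their poses are not given: they have to be found in the camera images.
- pot_navy: White porcelain pot, hard navy cake inside, navy band outside; goes at the bottom. 60 mm across, 31 high, 0.11 kg. Origin: centre of underside, z up, yaw meaningless. Foot 45 across, 5 high, then shoulder and 60 mm body. Rim 31 up; well inside 53 across, 8 deep: takes the next foot (4 mm play) till its shoulder meets the rim, origin 26 mm above. Grip body from above, tips 8 mm over underside.
- pot_teal: White porcelain pot, hard teal cake inside, teal band outside; goes second. 60 mm across, 31 high, 0.11 kg. Origin: centre of underside, z up, yaw meaningless. Foot 45 across, 5 high, then shoulder and 60 mm body. Rim 31 up; well inside 53 across, 8 deep: takes the next foot (4 mm play) till its shoulder meets the rim, origin 26 mm above. Grip body from above, tips 8 mm over underside.
- pot_sky: White porcelain pot, hard sky-blue cake inside, sky-blue band outside; goes third. 60 mm across, 31 high, 0.11 kg. Origin: centre of underside, z up, yaw meaningless. Foot 45 across, 5 high, then shoulder and 60 mm body. Rim 31 up; well inside 53 across, 8 deep: takes the next foot (4 mm play) till its shoulder meets the rim, origin 26 mm above. Grip body from above, tips 8 mm over underside.
- pot_yellow: White porcelain pot, hard yellow cake inside, yellow band outside; goes fourth. 60 mm across, 31 high, 0.11 kg. Origin: centre of underside, z up, yaw meaningless. Foot 45 across, 5 high, then shoulder and 60 mm body. Rim 31 up; well inside 53 across, 8 deep: takes the next foot (4 mm play) till its shoulder meets the rim, origin 26 mm above. Grip body from above, tips 8 mm over underside.
- lid: White porcelain lid with a round knob, 0.07 kg. Origin: centre of its underside, z up, yaw meaningless. Foot 45 mm across, 5 mm high; disc 60 mm across from 5 to 12 mm height; straight knob 18 mm across from 12 to 30 mm height. It seats on a pot as the pots do on one another, origin 26 mm above that pot's. Grip the knob from above, fingertips 2 mm or more above the disc.
- tray: Round beech tray, 100 mm across, with a light cork disc 52 mm across inlaid at its middle; the stack stands on the cork. Origin: centre of its underside, z up. Its floor is 5 mm above the origin and 88 mm across; its low rim is 9 mm high. It does not move.
- cup_green: Clear plastic cup of dark green resin that has set hard, with a flat wooden stirring stick stuck in it. 60 mm across at the foot, 76 mm at the rim, 45 mm high; the stick reaches 62 mm from the cup's axis along the cup's own +x, at 56 mm height. A bystander: leave it where it stands. Origin: centre of its underside, z up.
- cup_red: Clear plastic cup of brick red resin that has set hard, with a flat wooden stirring stick stuck in it. 60 mm across at the foot, 76 mm at the rim, 45 mm high; the stick reaches 62 mm from the cup's axis along the cup's own +x, at 56 mm height. A bystander: leave it where it stands. Origin: centre of its underside, z up.
- tin_gold: Open steel tin with a gold outside and dried gold paint in it, 72 mm across, 42 mm high. A bystander: leave it where it stands. Origin: centre of its underside, z up.

How it is judged:
By the outcome, as a careful person would: the job done as asked, in the order asked, and still so for the second after the job is handed in, with the robot touching nothing.
It also fails if it takes over 144 s, if anything falls off the work surface, if the arm or the gripper's body presses on something with over 40 N, if the wrist force passes 120 N, or if a joint passes its speed limit or range.

## Working session

There is one attempt and no reset: what is moved stays moved. The work goes in short steps, Python scripts to look and compute and a tool call to move; the robot and the scene stay as the last step left them, time stands still between calls to the robot, and variables do not carry over. Pictures are saved under pics/ and viewed, at most 14 in all, crops included, and the job is handed in when it is done.

Besides the shell and the picture viewer there is one more tool, called after "Call:" by a JSON object that holds its "op" and its "data". drive_tool: Moves the arm, as the interface text tells. Its arguments: {"type":"object","properties":{"steps":{"type":"array","items":{"type":"array","items":{"type":"number"}}}},"required":["steps"]}

```bash
mkdir -p pics; python3 - <<'E'
from plant import env, imaging, workorder
import cv2,numpy as np
s=env.sense();print({k:np.round(v,3) for k,v in s.items()},env.tcp_to_tips)
for n in("top","side","wrist"):
    im=imaging.read_camera(n);cv2.imwrite(f"pics/{n}0.png",im[:,:,::-1])
    print(n,{k:np.round(v,4).tolist() for k,v in imaging.camera_info(n).items()})
E
```

```text
{'clock': np.float64(0.0), 'qpos': array([-1.285,  0.379,  1.735, -0.   ,  1.029, -0.033]), 'joint_velocities': array([-0.001,  0.002, -0.002, -0.002, -0.002,  0.001]), 'tau': array([ 0.0000e+00, -7.6373e+01, -4.3437e+01,  6.5000e-02,  4.3000e-02,
       -0.0000e+00]), 'eef_pos': array([ 0.219, -0.665,  0.404]), 'tool_rot': array([ 0.987,  0.159, -0.   , -0.001]), 'force': array([ 0.404,  0.26 , -0.28 ]), 'ft_torque': array([ 0.009, -0.004, -0.006]), 'grip_force': np.float64(0.0), 'gripper_width': np.float64(0.091)} 0.1908
top {'camera_matrix': [[374.9447, 0.0, 263.1234], [0.0, 374.9447, 195.8584], [0.0, 0.0, 1.0]], 'D': [-0.0766, 0.0, 0.0, 0.0, 0.0], 'R': [[0.0288, -0.9996, 0.0059], [-0.9969, -0.0291, -0.073], [0.0732, -0.0037, -0.9973]], 't': [-0.0059, 0.5307, 1.1695]}
side {'camera_matrix': [[368.4206, 0.0, 255.3408], [0.0, 368.4206, 192.392], [0.0, 0.0, 1.0]], 'D': [-0.0671, 0.0, 0.0, 0.0, 0.0], 'R': [[-0.9725, -0.2324, -0.0139], [-0.1652, 0.7312, -0.6619], [0.164, -0.6414, -0.7495]], 't': [0.5273, 0.107, 1.1915]}
wrist {'camera_matrix': [[293.5132, 0.0, 253.232], [0.0, 293.5132, 190.4998], [0.0, 0.0, 1.0]], 'D': [-0.0194, 0.0, 0.0, 0.0, 0.0], 'mount': [[0.0011, -0.9574, -0.2889, 0.0817], [1.0, 0.0007, 0.0015, -0.0004], [-0.0012, -0.2889, 0.9573, 0.0206], [0.0, 0.0, 0.0, 1.0]]}
```

View pics/top0.png

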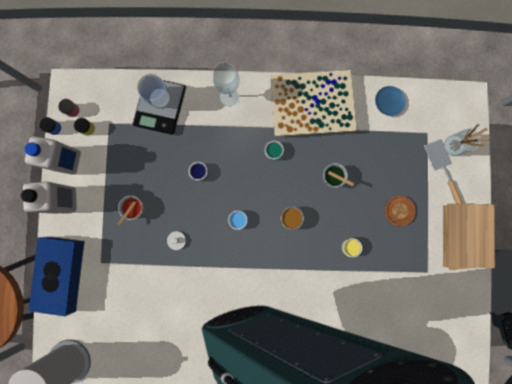

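View pics/side0.png

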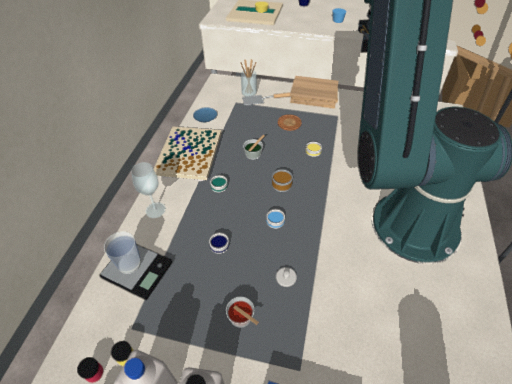

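The top view shows navy (198,171), teal (275,150), sky (238,220), yellow (352,248), lid (177,240), tray (400,211), green cup (335,175), red cup (131,208) and tin (292,218). The side view shows the same layout: navy (219,242), teal (219,183), sky (276,218), yellow (314,149), lid (287,276), tray (290,122).

```bash
cat >h.py <<'E'
import cv2,numpy as np
from plant import env, imaging
from scipy.spatial.transform import Rotation as Ro
def cam(n):
    i=imaging.camera_info(n);K=np.array(i["camera_matrix"]);D=np.array(i["D"],float)
    if n=="wrist":
        s=env.sense();T=np.eye(4);T[:3,:3]=Ro.from_quat(s["tool_rot"]).as_matrix();T[:3,3]=s["eef_pos"]
        M=T@np.array(i["mount"]);return K,D,M[:3,:3],M[:3,3]
    R=np.array(i["R"]);return K,D,R.T,-R.T@np.array(i["t"])
def ray(c,p):
    K,D,R,o=c;u=cv2.undistortPoints(np.array([[p]],float),K,D)[0,0]
    d=R@np.array([u[0],u[1],1]);return o,d/np.linalg.norm(d)
def onz(c,p,z):
    o,d=ray(c,p);return o+d*(z-o[2])/d[2]
def tri(rays):
    A=np.zeros((3,3));b=np.zeros(3)
    for o,d in rays:
        P=np.eye(3)-np.outer(d,d);A+=P;b+=P@o
    X=np.linalg.solve(A,b);return X,max(np.linalg.norm((np.eye(3)-np.outer(d,d))@(X-o)) for o,d in rays)
def proj(c,X):
    K,D,R,o=c;r=cv2.Rodrigues(R.T)[0];return cv2.projectPoints(np.array([X],float),r,-R.T@o,K,D)[0][0,0]
HUE=dict(navy=(112,132,80,20),teal=(70,95,90,40),sky=(98,111,90,90),yellow=(22,36,90,90),tray=(3,18,80,60),lid=None)
def blob(im,name,p,rad):
    hsv=cv2.cvtColor(im,cv2.COLOR_RGB2HSV);q=HUE[name]
    if q: m=cv2.inRange(hsv,(q[0],q[2],q[3]),(q[1],255,255))
    else: m=cv2.inRange(hsv,(0,0,135),(180,60,255))
    w=np.zeros_like(m);cv2.circle(w,tuple(int(round(v)) for v in p),int(rad),255,-1);m&=w
    cs,_=cv2.findContours(m,cv2.RETR_EXTERNAL,cv2.CHAIN_APPROX_NONE)
    c=max(cs,key=cv2.contourArea);h=cv2.convexHull(c)
    e=cv2.fitEllipse(h) if len(h)>5 else None
    mo=cv2.moments(h);return np.array([mo["m10"],mo["m01"]])/mo["m00"],e,cv2.contourArea(h)
E
python3 - <<'E'
from h import *
P=dict(navy=((198,171),(219,242)),teal=((275,150),(219,183)),sky=((238,220),(276,218)),yellow=((352,248),(314,149)),lid=((177,240),(287,276)),tray=((400,211),(290,122)))
ims={n:imaging.read_camera(n) for n in("top","side")}
for k,(a,b) in P.items():
    r=[];o=[]
    for n,p in(("top",a),("side",b)):
        c,e,A=blob(ims[n],k,p,20 if k=="tray" else 14);r.append(ray(cam(n),c));o+=[c.round(1),A,onz(cam(n),c,.02).round(4)]
    X,d=tri(r);print(k,X.round(4),round(d,4),*o)
E
```

```text
navy [0.6052 0.2192 0.0265] 0.0009 [197.8 170.6] 149.0 [0.6052 0.2201 0.02  ] [218.4 241. ] 122.0 [0.6079 0.2152 0.02  ]
teal [ 0.6793 -0.0206  0.0266] 0.0013 [274.  149.9] 157.5 [ 0.6793 -0.021   0.02  ] [218.4 181.6] 74.0 [ 0.6831 -0.0264  0.02  ]
sky [0.4539 0.088  0.0272] 0.0011 [237.5 219.7] 181.5 [0.4528 0.0883 0.02  ] [275.1 216.6] 109.5 [0.4559 0.0826 0.02  ]
yellow [ 0.3775 -0.2741  0.0276] 0.0012 [352.1 247.3] 178.0 [ 0.3758 -0.2762  0.02  ] [313.3 147. ] 61.0 [ 0.379  -0.2826  0.02  ]
lid [0.3825 0.2841 0.0086] 0.0006 [175.6 240.2] 255.5 [0.3825 0.2815 0.02  ] [285.8 277. ] 294.5 [0.3825 0.2904 0.02  ]
tray [ 0.4987 -0.4355  0.0034] 0.0008 [399.9 210.3] 734.5 [ 0.4972 -0.4294  0.02  ] [289.1 122.2] 282.0 [ 0.4967 -0.414   0.02  ]
```

The rows are not in the units I measure in: turns go in shares of 90 degrees. I convert before sending: 18.3 degrees / 90 = 0.2033.

Call:
{"op": "drive_tool", "data": {"steps": [[0.33, -0.126, 0, 0, 0, 0.2033, 0.0912], [0.33, -0.126, 0, 0, 0, 0.2033, 0.0912], [0.33, -0.126, 0, 0, 0, 0.2033, 0.0912], [0.33, -0.126, 0, 0, 0, 0.2033, 0.0912], [0.33, -0.126, 0, 0, 0, 0.2033, 0.0912], [0.33, -0.126, 0, 0, 0, 0.2033, 0.0912], [0.33, -0.126, 0, 0, 0, 0.2033, 0.0912], [0.33, -0.126, 0, 0, 0, 0.2033, 0.0912]]}}

```text
clock: 0.92
eef_pos: [0.4791, -0.4526, 0.4048]
tool_rot: [1.0, -0.0, 0.0, 0.0]
force: [0.2, -0.1, 0.1]
gripper_width: 0.0914
grip_force: 0.0
```

```bash
python3 - <<'E'
from h import *
c=cam("wrist");im=imaging.read_camera("wrist");cv2.imwrite("pics/w1.png",im[:,:,::-1]);np.savez("w1.npz",im=im,R=c[2],o=c[3])
print(proj(c,[.4987,-.4355,.005]),env.sense()["joint_velocities"].round(3))
E
```

```text
[239.73540697 151.98451556] [-0.086 -0.003  0.007 -0.009 -0.002 -0.135]
```

View pics/w1.png

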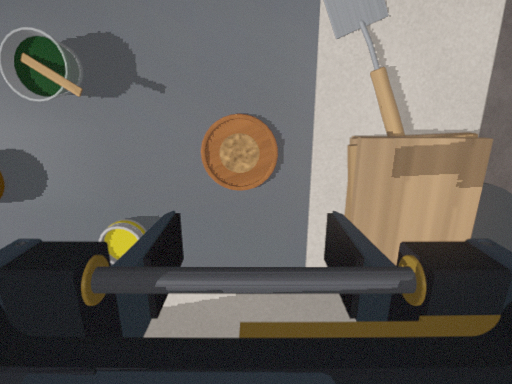

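Call:
{"op": "drive_tool", "data": {"steps": [[0.02, -0.06, 0.04, 0, 0, 0, 0.0912], [0.02, -0.06, 0.04, 0, 0, 0, 0.0912], [0.02, -0.06, 0.04, 0, 0, 0, 0.0912], [0.02, -0.06, 0.04, 0, 0, 0, 0.0912]]}}

```text
clock: 1.3
eef_pos: [0.4981, -0.3931, 0.3638]
tool_rot: [1.0, 0.001, -0.001, -0.001]
force: [-0.6, -1.4, 0.1]
gripper_width: 0.0909
grip_force: 0.0
```

The wrist view shows the tray at (240,153) with its cork, matching the prediction. The green cup is at (42,67) and yellow is partly hidden at (123,242).

```bash
cat >>h.py <<'E'
def tray(im,p):
    hsv=cv2.cvtColor(im,cv2.COLOR_RGB2HSV)
    w=np.zeros(im.shape[:2],np.uint8);cv2.circle(w,tuple(int(v) for v in p),55,255,-1)
    m=cv2.inRange(hsv,(3,60,40),(25,255,255))&w
    c=max(cv2.findContours(m,0,cv2.CHAIN_APPROX_NONE)[0],key=cv2.contourArea)
    e=cv2.fitEllipse(cv2.convexHull(c))
    w[:]=0;cv2.circle(w,tuple(int(v) for v in p),30,255,-1)
    m=cv2.inRange(hsv,(13,40,40),(35,255,255))&w
    m=cv2.morphologyEx(m,cv2.MORPH_CLOSE,np.ones((5,5)))
    c=max(cv2.findContours(m,0,cv2.CHAIN_APPROX_NONE)[0],key=cv2.contourArea)
    return e,cv2.fitEllipse(cv2.convexHull(c))
E
python3 - <<'E'
from h import *
c2=cam("wrist");im=imaging.read_camera("wrist")
cv2.imwrite("pics/w2.png",im[:,:,::-1])
d=np.load("w1.npz");c1=(c2[0],c2[1],d["R"],d["o"])
R=[[],[]]
for c,i in((c1,d["im"]),(c2,im)):
    for j,e in enumerate(tray(i,proj(c,[.4987,-.4355,.005]))):
        print(np.round(e[0],1),np.round(e[1],1),onz(c,e[0],(.009,.005)[j]).round(4));R[j].append(ray(c,e[0]))
for r in R: print(tri(r))
print(env.sense()["eef_pos"])
E
```

```text
[239.  151.7] [76.4 77.6] [ 0.4997 -0.4347  0.009 ]
[239. 151.] [59.9 59.9] [ 0.5    -0.4346  0.005 ]
[288.5 172.7] [82.7 85.6] [ 0.5003 -0.4341  0.009 ]
[289. 173.] [59.9 59.9] [ 0.499  -0.4352  0.005 ]
(array([ 0.49923403, -0.43455417,  0.00497464]), np.float64(0.00015949034133857392))
(array([ 0.50051397, -0.43467139,  0.01018682]), np.float64(0.0003251562960114729))
[ 0.49806709 -0.39420138  0.3647935 ]
```

Call:
{"op": "drive_tool", "data": {"steps": [[0.045, -0.32, 0, 0, 0, 0, 0.0912], [0.045, -0.32, 0, 0, 0, 0, 0.0912], [0.045, -0.32, 0, 0, 0, 0, 0.0912], [0.045, -0.32, 0, 0, 0, 0, 0.0912], [0.045, -0.32, 0, 0, 0, 0, 0.0912], [0.045, -0.32, 0, 0, 0, 0, 0.0912], [0.045, -0.32, 0, 0, 0, 0, 0.0912], [0.045, -0.32, 0, 0, 0, 0, 0.0912]]}}

```text
clock: 2.02
eef_pos: [0.5436, -0.0728, 0.3659]
tool_rot: [1.0, -0.001, 0.001, 0.0]
force: [-0.9, 0.5, -0.3]
gripper_width: 0.0907
grip_force: 0.0
```

Call:
{"op": "drive_tool", "data": {"steps": [[0.042, -0.273, 0, 0, 0, 0, 0.0912], [0.042, -0.273, 0, 0, 0, 0, 0.0912], [0.042, -0.273, 0, 0, 0, 0, 0.0912], [0.042, -0.273, 0, 0, 0, 0, 0.0912], [0.042, -0.273, 0, 0, 0, 0, 0.0912], [0.042, -0.273, 0, 0, 0, 0, 0.0912], [0.042, -0.273, 0, 0, 0, 0, 0.0912], [0.042, -0.273, 0, 0, 0, 0, 0.0912]]}}

```text
clock: 2.68
eef_pos: [0.5867, 0.202, 0.366]
tool_rot: [1.0, 0.001, 0.001, -0.001]
force: [0.4, 0.3, -0.6]
gripper_width: 0.0913
grip_force: 0.0
```

```bash
cat >>h.py <<'E'
import sys,os
C0=dict(navy=(.605,.219),teal=(.679,-.021),sky=(.454,.088),yellow=(.3775,-.274),lid=(.3825,.284))
def rim(im,c,p,z,r=.030):
    # bright-ring outline near p at height z: outer hull of the body (white or coloured), radius r
    q=proj(c,[*p,z]);R=abs(proj(c,[p[0],p[1]+r,z])[0]-q[0])
    g=cv2.GaussianBlur(im,(3,3),0).astype(int);hsv=cv2.cvtColor(im,cv2.COLOR_RGB2HSV)
    m=cv2.inRange(hsv,(0,0,110),(180,70,255))
    w=np.zeros_like(m);cv2.circle(w,tuple(int(round(v)) for v in q),int(R*1.35),255,-1);m&=w
    m=cv2.morphologyEx(m,cv2.MORPH_OPEN,np.ones((2,2),np.uint8))
    k=max(cv2.findContours(m,0,cv2.CHAIN_APPROX_NONE)[0],key=lambda k:cv2.contourArea(cv2.convexHull(k)))
    return q,R,cv2.fitEllipse(cv2.convexHull(k))
def see(name,tag,p=None):
    c=cam("wrist");im=imaging.read_camera("wrist");p=C0[name] if p is None else p
    cv2.imwrite(f"pics/{tag}.png",im[:,:,::-1])
    q=proj(c,[*p,.023]);R=abs(proj(c,[p[0],p[1]+.03,.023])[0]-q[0])
    b,e,A=blob(im,name,q,R*1.1)
    out=dict(b=b,cake=e[0] if e else b)
    print(name,"tcp",env.sense()["eef_pos"].round(4),"pred",q.round(1),R.round(1),"cake",b.round(1),np.round(e[1],1),onz(c,b,.023).round(4))
    try:
        _,_,e2=rim(im,c,p,.031);print(" rim",np.round(e2[0],1),np.round(e2[1],1),onz(c,e2[0],.031).round(4));rr=ray(c,e2[0])
    except Exception as x: print(x);rr=None
    f=f"v_{name}.npy";n=[*ray(c,b),*(rr or (np.zeros(3),)*2)]
    if os.path.exists(f):
        o=np.load(f);print(" tri cake",tri([(o[0],o[1]),(n[0],n[1])]),"rim",tri([(o[2],o[3]),(n[2],n[3])]))
    np.save(f,n)
E
python3 -c "
from h import *
see('navy','n1')"
```

```text
navy tcp [0.5863 0.2    0.3657] pred [238.1 162.2] 26.9 cake [237.3 163.4] [44.1 45.5] [0.6036 0.2199 0.023 ]
 rim [237.6 165.5] [70. 75.] [0.6029 0.2192 0.031 ]
```

View pics/n1.png

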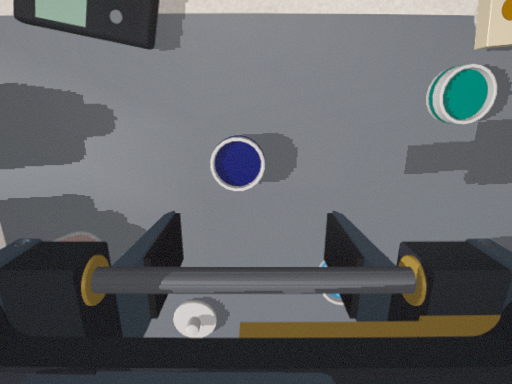

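Navy is at (238,163) in the wrist view, with its rim clearly visible. The lid (195,317) and teal (467,94) are near the edges.

Call:
{"op": "drive_tool", "data": {"steps": [[0.0177, -0.0195, 0.086, 0, 0, 0, 0.0912], [0.0177, -0.0195, 0.086, 0, 0, 0, 0.0912], [0.0177, -0.0195, 0.086, 0, 0, 0, 0.0912], [0.0177, -0.0195, 0.086, 0, 0, 0, 0.0912], [0.0177, -0.0195, 0.086, 0, 0, 0, 0.0912]]}}

```text
clock: 3.15
eef_pos: [0.6035, 0.2172, 0.28]
tool_rot: [1.0, -0.001, 0.0, 0.0]
force: [-0.8, 0.5, 0.6]
gripper_width: 0.0908
grip_force: 0.0
```

```bash
sed -i 's/(0,0,110),(180,70,255)/(0,0,135),(180,60,255)/' h.py; python3 -c "
from h import *
see('navy','n2')"
```

```text
navy tcp [0.6037 0.2173 0.2809] pred [250.9 200.6] 35.3 cake [249.8 202. ] [55.3 60. ] [0.6037 0.2199 0.023 ]
 rim [249.6 206.6] [90.6 99.5] [0.6025 0.22   0.031 ]
 tri cake (array([0.6035916 , 0.21994527, 0.02275401]), np.float64(9.281378410850011e-06)) rim (array([0.60301086, 0.21953594, 0.0321571 ]), np.float64(0.00045324796348511254))
```

Call:
{"op": "drive_tool", "data": {"steps": [[0, -0.0025, 0.03, 0, 0, 0, 0.0912], [0, -0.0025, 0.06, 0, 0, 0, 0.0912], [0, -0.0025, 0.075, 0, 0, 0, 0.0912], [0, -0.0025, 0.082, 0, 0, 0, 0.0912], [0, -0.0025, 0.082, 0, 0, 0, 0.0912], [0, -0.0025, 0.082, 0, 0, 0, 0.07], [0, -0.0025, 0.082, 0, 0, 0, 0.05], [0, -0.0025, 0.082, 0, 0, 0, 0.05]]}}

```text
clock: 3.87
eef_pos: [0.6035, 0.2208, 0.1983]
tool_rot: [1.0, -0.0, 0.001, -0.0]
force: [1.0, 0.8, -0.3]
gripper_width: 0.0739
grip_force: 0.0
```

Call:
{"op": "drive_tool", "data": {"steps": [[0, 0, 0, 0, 0, 0, 0.05], [0, 0, 0, 0, 0, 0, 0.05], [0, 0, 0, 0, 0, 0, 0.05], [0, 0, 0, 0, 0, 0, 0.05], [0, 0, 0, 0, 0, 0, 0.05]]}}

```text
clock: 4.28
eef_pos: [0.6032, 0.2208, 0.1974]
tool_rot: [1.0, -0.0, 0.0, -0.0]
force: [-1.3, -0.9, 7.3]
gripper_width: 0.0592
grip_force: 30.0
```

Call:
{"op": "drive_tool", "data": {"steps": [[0, 0, -0.02, 0, 0, 0, 0.05], [0, 0, -0.05, 0, 0, 0, 0.05], [0, 0, -0.09, 0, 0, 0, 0.05], [0, 0, -0.12, 0, 0, 0, 0.05], [-0.003, 0.02, -0.12, 0, 0, 0, 0.05], [-0.009, 0.055, -0.12, 0, 0, 0, 0.05], [-0.015, 0.095, -0.12, 0, 0, 0, 0.05], [-0.021, 0.135, -0.12, 0, 0, 0, 0.05]]}}

```text
clock: 4.95
eef_pos: [0.5812, 0.0847, 0.317]
tool_rot: [1.0, 0.0, 0.0, -0.0]
force: [1.6, -0.5, -1.4]
gripper_width: 0.0593
grip_force: 30.0
```

Call:
{"op": "drive_tool", "data": {"steps": [[-0.006, 0.04, 0, 0, 0, 0, 0.05], [-0.012, 0.08, 0, 0, 0, 0, 0.05], [-0.018, 0.12, 0, 0, 0, 0, 0.05], [-0.024, 0.16, 0, 0, 0, 0, 0.05], [-0.031, 0.2, 0, 0, 0, 0, 0.05], [-0.038, 0.24, 0, 0, 0, 0, 0.05], [-0.045, 0.28, 0, 0, 0, 0, 0.05], [-0.051, 0.32, 0, 0, 0, 0, 0.05]]}}

```text
clock: 5.62
eef_pos: [0.5298, -0.2361, 0.3169]
tool_rot: [1.0, -0.0, 0.0, 0.0]
force: [1.4, -0.1, -1.2]
gripper_width: 0.0595
grip_force: 30.0
```

Call:
{"op": "drive_tool", "data": {"steps": [[-0.006, 0.04, 0, 0, 0, 0, 0.05], [-0.012, 0.08, 0, 0, 0, 0, 0.05], [-0.018, 0.12, 0, 0, 0, 0, 0.05], [-0.024, 0.16, 0, 0, 0, 0, 0.05], [-0.03, 0.19, 0, 0, 0, 0, 0.05], [-0.032, 0.2, 0, 0, 0, 0, 0.05], [-0.032, 0.2, 0, 0, 0, 0, 0.05], [-0.032, 0.2, 0, 0, 0, 0, 0.05]]}}

```text
clock: 6.28
eef_pos: [0.4983, -0.434, 0.3165]
tool_rot: [1.0, -0.001, -0.0, -0.0]
force: [-0.1, -0.5, -1.4]
gripper_width: 0.0592
grip_force: 30.0
```

Call:
{"op": "drive_tool", "data": {"steps": [[0.001, 0, 0.035, 0, 0, 0, 0.05], [0.001, 0, 0.07, 0, 0, 0, 0.05], [0.001, 0, 0.095, 0, 0, 0, 0.05], [0.001, 0, 0.105, 0, 0, 0, 0.05], [0.001, 0, 0.11, 0, 0, 0, 0.05], [0.001, 0, 0.113, 0, 0, 0, 0.05], [0.001, 0, 0.114, 0, 0, 0, 0.05], [0.001, 0, 0.114, 0, 0, 0, 0.05]]}}

```text
clock: 6.95
eef_pos: [0.5001, -0.4344, 0.2041]
tool_rot: [1.0, -0.0, 0.001, 0.001]
force: [-0.3, 0.3, -1.9]
gripper_width: 0.0595
grip_force: 30.0
```

Call:
{"op": "drive_tool", "data": {"steps": [[0, 0, 0.0005, 0, 0, 0, 0.05], [0, 0, 0.001, 0, 0, 0, 0.05], [0, 0, 0.001, 0, 0, 0, 0.05]]}}

```text
clock: 7.2
eef_pos: [0.4997, -0.4344, 0.2024]
tool_rot: [1.0, -0.0, 0.0, 0.0]
force: [-0.3, 0.1, 3.1]
gripper_width: 0.0596
grip_force: 30.0
```

Call:
{"op": "drive_tool", "data": {"steps": [[0, 0, 0, 0, 0, 0, 0.07], [0, 0, 0, 0, 0, 0, 0.08], [0, 0, 0, 0, 0, 0, 0.0912], [0, 0, 0, 0, 0, 0, 0.0912], [0, 0, -0.04, 0, 0, 0, 0.0912], [0, 0, -0.08, 0, 0, 0, 0.0912], [0, 0, -0.12, 0, 0, 0, 0.0912], [0, 0, -0.14, 0, 0, 0, 0.0912]]}}

```text
clock: 7.87
eef_pos: [0.5002, -0.4348, 0.3465]
tool_rot: [1.0, -0.0, 0.002, 0.002]
force: [0.4, -1.2, 1.1]
gripper_width: 0.0913
grip_force: 0.0
```

Call:
{"op": "drive_tool", "data": {"steps": [[-0.01, 0, 0, 0, 0, 0, 0.0912], [-0.01, 0, 0, 0, 0, 0, 0.0912], [-0.01, 0, 0, 0, 0, 0, 0.0912]]}}

```text
clock: 8.12
eef_pos: [0.489, -0.434, 0.3409]
tool_rot: [1.0, -0.001, -0.0, -0.0]
force: [0.1, 0.7, -0.4]
gripper_width: 0.091
grip_force: 0.0
```

```bash
rm -f v_*; cat >>h.py <<'E'
def stk(name,z,tag,p=(.4998,-.4345)):
    c=cam("wrist");im=imaging.read_camera("wrist");cv2.imwrite(f"pics/{tag}.png",im[:,:,::-1])
    q=proj(c,[*p,z]);R=abs(proj(c,[p[0],p[1]+.03,z])[0]-q[0]);b,e,A=blob(im,name,q,R*1.1)
    print(name,"tcp",env.sense()["eef_pos"].round(4),"pred",q.round(1),"cake",b.round(1),np.round(e[1],1),onz(c,b,z).round(4))
    return c,im,ray(c,b)
E
python3 - <<'E'
from h import *
c,im,_=stk('navy',.028,'s1')
hsv=cv2.cvtColor(im,cv2.COLOR_RGB2HSV);w=np.zeros(im.shape[:2],np.uint8);q=proj(c,[.4998,-.4345,.009]);cv2.circle(w,(int(q[0]),int(q[1])),70,255,-1)
m=cv2.inRange(hsv,(3,60,40),(25,255,255))&w
k=max(cv2.findContours(m,0,cv2.CHAIN_APPROX_NONE)[0],key=cv2.contourArea);e=cv2.fitEllipse(cv2.convexHull(k));print(e,onz(c,e[0],.009))
E
```

```text
navy tcp [ 0.4892 -0.434   0.3405] pred [253.7 174. ] cake [253.8 173.7] [47.8 49.6] [ 0.5002 -0.4346  0.028 ]
((253.63491821289062, 169.4888458251953), (89.4731674194336, 91.26700592041016), 95.72745513916016) [ 0.50027946 -0.4344413   0.009     ]
```

View pics/s1.png

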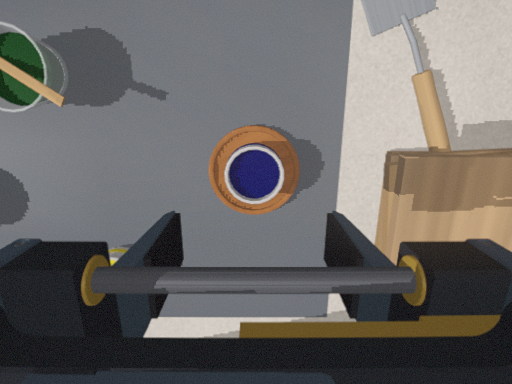

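The navy pot (254,174) stands centred in the tray, whose outline is centred at (254,169). Next is teal.

Call:
{"op": "drive_tool", "data": {"steps": [[0.12, -0.29, -0.01, 0, 0, 0, 0.0912], [0.12, -0.29, -0.01, 0, 0, 0, 0.0912], [0.12, -0.29, -0.01, 0, 0, 0, 0.0912], [0.12, -0.29, -0.01, 0, 0, 0, 0.0912], [0.12, -0.29, -0.01, 0, 0, 0, 0.0912], [0.12, -0.29, -0.01, 0, 0, 0, 0.0912], [0.12, -0.29, -0.01, 0, 0, 0, 0.0912], [0.12, -0.29, -0.01, 0, 0, 0, 0.0912]]}}

```text
clock: 8.83
eef_pos: [0.6107, -0.1407, 0.3504]
tool_rot: [1.0, 0.001, -0.001, -0.0]
force: [0.2, -0.7, 1.6]
gripper_width: 0.0915
grip_force: 0.0
```

Call:
{"op": "drive_tool", "data": {"steps": [[0.051, -0.123, 0, 0, 0, 0, 0.0912], [0.051, -0.123, 0, 0, 0, 0, 0.0912], [0.051, -0.123, 0, 0, 0, 0, 0.0912], [0.051, -0.123, 0, 0, 0, 0, 0.0912], [0.051, -0.123, 0, 0, 0, 0, 0.0912], [0.051, -0.123, 0, 0, 0, 0, 0.0912]]}}

```text
clock: 9.33
eef_pos: [0.6606, -0.0211, 0.3503]
tool_rot: [1.0, 0.0, -0.001, 0.0]
force: [-0.6, -0.8, -0.4]
gripper_width: 0.0912
grip_force: 0.0
```

```bash
python3 -c "
from h import *
see('teal','t1')"
```

```text
teal tcp [ 0.6604 -0.0219  0.3506] pred [252.9 163.5] 28.2 cake [251.5 164. ] [46.9 48.1] [ 0.6785 -0.0195  0.023 ]
 rim [252.1 165.6] [57. 58.] [ 0.6784 -0.0201  0.031 ]
```

Call:
{"op": "drive_tool", "data": {"steps": [[0.018, 0, 0.07, 0, 0, 0, 0.0912], [0.018, 0, 0.07, 0, 0, 0, 0.0912], [0.018, 0, 0.07, 0, 0, 0, 0.0912], [0.018, 0, 0.07, 0, 0, 0, 0.0912], [0.018, 0, 0.07, 0, 0, 0, 0.0912]]}}

```text
clock: 9.8
eef_pos: [0.6788, -0.0223, 0.2829]
tool_rot: [1.0, -0.001, 0.0, 0.0]
force: [-0.5, 0.2, -0.3]
gripper_width: 0.0911
grip_force: 0.0
```

```bash
python3 -c "
from h import *
see('teal','t2')"
```

```text
teal tcp [ 0.679  -0.0221  0.2835] pred [251.5 200.9] 34.9 cake [249.5 201.6] [55.1 59.7] [ 0.6784 -0.0193  0.023 ]
 rim [250.  203.8] [68.4 72. ] [ 0.6792 -0.0198  0.031 ]
 tri cake (array([ 0.67874492, -0.01940178,  0.02401587]), np.float64(8.517027808590252e-05)) rim (array([ 0.67729266, -0.01991891,  0.0255367 ]), np.float64(0.00018871840021772587))
```

Call:
{"op": "drive_tool", "data": {"steps": [[0, -0.0025, 0.03, 0, 0, 0, 0.0912], [0, -0.0025, 0.06, 0, 0, 0, 0.0912], [0, -0.0025, 0.075, 0, 0, 0, 0.0912], [0, -0.0025, 0.082, 0, 0, 0, 0.0912], [0, -0.0025, 0.082, 0, 0, 0, 0.0912], [0, -0.0025, 0.082, 0, 0, 0, 0.07], [0, -0.0025, 0.082, 0, 0, 0, 0.05], [0, -0.0025, 0.082, 0, 0, 0, 0.05]]}}

```text
clock: 10.52
eef_pos: [0.6794, -0.0189, 0.2013]
tool_rot: [1.0, -0.0, 0.001, 0.0]
force: [1.0, -0.1, -0.3]
gripper_width: 0.0742
grip_force: 0.0
```

Call:
{"op": "drive_tool", "data": {"steps": [[0, 0, 0, 0, 0, 0, 0.05], [0, 0, 0, 0, 0, 0, 0.05], [0, 0, 0, 0, 0, 0, 0.05], [0, 0, 0, 0, 0, 0, 0.05], [0, 0, 0, 0, 0, 0, 0.05]]}}

```text
clock: 10.93
eef_pos: [0.6791, -0.0189, 0.2005]
tool_rot: [1.0, -0.0, 0.0, 0.0]
force: [-1.6, -0.1, 6.0]
gripper_width: 0.0599
grip_force: 30.0
```

Call:
{"op": "drive_tool", "data": {"steps": [[0, 0, -0.02, 0, 0, 0, 0.05], [0, 0, -0.055, 0, 0, 0, 0.05], [0, 0, -0.095, 0, 0, 0, 0.05], [0, 0, -0.13, 0, 0, 0, 0.05], [-0.008, 0.018, -0.13, 0, 0, 0, 0.05], [-0.02, 0.046, -0.13, 0, 0, 0, 0.05], [-0.036, 0.083, -0.13, 0, 0, 0, 0.05], [-0.052, 0.12, -0.13, 0, 0, 0, 0.05]]}}

```text
clock: 11.6
eef_pos: [0.626, -0.1395, 0.33]
tool_rot: [1.0, 0.0, 0.0, 0.0]
force: [0.6, -0.1, -1.8]
gripper_width: 0.0594
grip_force: 30.0
```

Call:
{"op": "drive_tool", "data": {"steps": [[-0.0155, 0.036, 0, 0, 0, 0, 0.05], [-0.031, 0.072, 0, 0, 0, 0, 0.05], [-0.0465, 0.108, 0, 0, 0, 0, 0.05], [-0.062, 0.144, 0, 0, 0, 0, 0.05], [-0.0775, 0.18, 0, 0, 0, 0, 0.05], [-0.093, 0.216, 0, 0, 0, 0, 0.05], [-0.1085, 0.252, 0, 0, 0, 0, 0.05], [-0.124, 0.288, 0, 0, 0, 0, 0.05]]}}

```text
clock: 12.27
eef_pos: [0.5014, -0.4283, 0.3298]
tool_rot: [1.0, -0.0, -0.0, -0.0]
force: [1.0, -0.5, -1.0]
gripper_width: 0.0595
grip_force: 30.0
```

Call:
{"op": "drive_tool", "data": {"steps": [[-0.003, 0.007, 0, 0, 0, 0, 0.05], [-0.003, 0.007, 0, 0, 0, 0, 0.05], [-0.003, 0.007, 0, 0, 0, 0, 0.05], [-0.003, 0.007, 0, 0, 0, 0, 0.05]]}}

```text
clock: 12.6
eef_pos: [0.4999, -0.4328, 0.3296]
tool_rot: [1.0, -0.0, -0.0, -0.0]
force: [0.3, 0.3, -1.5]
gripper_width: 0.0595
grip_force: 30.0
```

```bash
python3 -c "
from h import *
c=cam('wrist');im=imaging.read_camera('wrist');cv2.imwrite('pics/t3.png',im[:,:,::-1]);print(env.sense()['eef_pos'])"
```

```text
[ 0.50004543 -0.43258295  0.32962518]
```

View pics/t3.png

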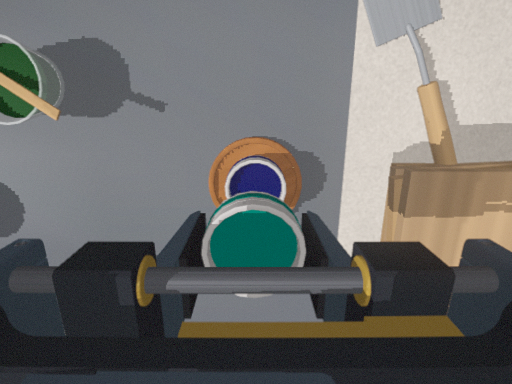

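Teal is held upright at (254,240), with navy in the tray at (256,186) below. I'm lowering it with a y trim of about 1.7 mm.

Call:
{"op": "drive_tool", "data": {"steps": [[0, 0.0015, 0.03, 0, 0, 0, 0.05], [0, 0.0015, 0.06, 0, 0, 0, 0.05], [0, 0.0015, 0.08, 0, 0, 0, 0.05], [0, 0.0015, 0.09, 0, 0, 0, 0.05], [0, 0.0015, 0.095, 0, 0, 0, 0.05], [0, 0.0015, 0.097, 0, 0, 0, 0.05], [0, 0.0015, 0.098, 0, 0, 0, 0.05], [0, 0.0015, 0.098, 0, 0, 0, 0.05]]}}

```text
clock: 13.32
eef_pos: [0.5, -0.4354, 0.2328]
tool_rot: [1.0, -0.0, 0.001, 0.001]
force: [0.0, -1.2, -1.6]
gripper_width: 0.0598
grip_force: 30.0
```

Call:
{"op": "drive_tool", "data": {"steps": [[0, 0, 0.0005, 0, 0, 0, 0.05], [0, 0, 0.001, 0, 0, 0, 0.05], [0, 0, 0.001, 0, 0, 0, 0.05]]}}

```text
clock: 13.57
eef_pos: [0.4997, -0.4355, 0.2315]
tool_rot: [1.0, -0.0, 0.0, 0.0]
force: [0.0, 0.3, 2.4]
gripper_width: 0.0595
grip_force: 30.0
```

Call:
{"op": "drive_tool", "data": {"steps": [[0, 0, 0, 0, 0, 0, 0.07], [0, 0, 0, 0, 0, 0, 0.08], [0, 0, 0, 0, 0, 0, 0.0912], [0, 0, 0, 0, 0, 0, 0.0912], [0, 0, -0.04, 0, 0, 0, 0.0912], [0, 0, -0.08, 0, 0, 0, 0.0912], [0, 0, -0.12, 0, 0, 0, 0.0912], [0, 0, -0.13, 0, 0, 0, 0.0912]]}}

```text
clock: 14.23
eef_pos: [0.5005, -0.4362, 0.3671]
tool_rot: [1.0, -0.0, 0.003, 0.002]
force: [0.5, -0.5, 1.0]
gripper_width: 0.0914
grip_force: 0.0
```

Call:
{"op": "drive_tool", "data": {"steps": [[-0.01, 0, 0, 0, 0, 0, 0.0912], [-0.01, 0, 0, 0, 0, 0, 0.0912], [-0.01, 0, 0, 0, 0, 0, 0.0912]]}}

```text
clock: 14.48
eef_pos: [0.4887, -0.4349, 0.3591]
tool_rot: [1.0, -0.001, -0.001, -0.001]
force: [0.1, 0.5, -0.2]
gripper_width: 0.0913
grip_force: 0.0
```

```bash
python3 - <<'E'
from h import *
c,im,r=stk('teal',.054,'s2')
np.save('a.npy',r)
E
```

```text
teal tcp [ 0.4889 -0.435   0.3589] pred [253.1 175.3] cake [254.2 175.9] [49.  51.4] [ 0.4992 -0.4357  0.054 ]
```

Call:
{"op": "drive_tool", "data": {"steps": [[-0.02, -0.3, 0, 0, 0, 0, 0.0912], [-0.02, -0.3, 0, 0, 0, 0, 0.0912], [-0.02, -0.3, 0, 0, 0, 0, 0.0912], [-0.02, -0.3, 0, 0, 0, 0, 0.0912], [-0.02, -0.3, 0, 0, 0, 0, 0.0912], [-0.02, -0.3, 0, 0, 0, 0, 0.0912], [-0.02, -0.3, 0, 0, 0, 0, 0.0912], [-0.02, -0.3, 0, 0, 0, 0, 0.0912]]}}

```text
clock: 15.2
eef_pos: [0.4684, -0.1311, 0.3591]
tool_rot: [1.0, 0.001, -0.002, -0.001]
force: [0.5, -0.3, -0.5]
gripper_width: 0.0913
grip_force: 0.0
```

Call:
{"op": "drive_tool", "data": {"steps": [[-0.03, -0.222, 0, 0, 0, 0, 0.0912], [-0.03, -0.222, 0, 0, 0, 0, 0.0912], [-0.03, -0.222, 0, 0, 0, 0, 0.0912], [-0.03, -0.222, 0, 0, 0, 0, 0.0912], [-0.03, -0.222, 0, 0, 0, 0, 0.0912], [-0.03, -0.222, 0, 0, 0, 0, 0.0912], [-0.03, -0.222, 0, 0, 0, 0, 0.0912], [-0.03, -0.222, 0, 0, 0, 0, 0.0912]]}}

```text
clock: 15.87
eef_pos: [0.4397, 0.0873, 0.3599]
tool_rot: [1.0, 0.001, -0.001, 0.0]
force: [-0.2, -1.7, -0.5]
gripper_width: 0.0909
grip_force: 0.0
```

```bash
python3 -c "
from h import *
see('sky','k1')"
```

```text
sky tcp [0.4399 0.0866 0.36  ] pred [252.3 165.6] 27.3 cake [251.8 166.7] [45.3 46.8] [0.4527 0.0885 0.023 ]
 rim [252.4 168.4] [55.1 56.4] [0.4527 0.0879 0.031 ]
```

Call:
{"op": "drive_tool", "data": {"steps": [[0.013, -0.001, 0.08, 0, 0, 0, 0.0912], [0.013, -0.001, 0.08, 0, 0, 0, 0.0912], [0.013, -0.001, 0.08, 0, 0, 0, 0.0912], [0.013, -0.001, 0.08, 0, 0, 0, 0.0912], [0.013, -0.001, 0.08, 0, 0, 0, 0.0912]]}}

```text
clock: 16.33
eef_pos: [0.4533, 0.0871, 0.2819]
tool_rot: [1.0, -0.001, 0.0, 0.0]
force: [-0.4, 0.2, 0.8]
gripper_width: 0.0912
grip_force: 0.0
```

```bash
python3 -c "
from h import *
see('sky','k2')"
```

```text
sky tcp [0.4534 0.0873 0.2826] pred [252.  200.7] 35.0 cake [251.3 202.1] [55.2 60.1] [0.4527 0.0886 0.023 ]
 rim [248.1 198.6] [78.5 83.5] [0.4585 0.0912 0.031 ]
 tri cake (array([0.45272005, 0.08852539, 0.02297791]), np.float64(4.154596727905978e-05)) rim (array([ 0.44242706,  0.08993853, -0.0164363 ]), np.float64(0.0020709110982287827))
```

Call:
{"op": "drive_tool", "data": {"steps": [[-0.0005, -0.001, 0.03, 0, 0, 0, 0.0912], [-0.0005, -0.001, 0.06, 0, 0, 0, 0.0912], [-0.0005, -0.001, 0.075, 0, 0, 0, 0.0912], [-0.0005, -0.001, 0.082, 0, 0, 0, 0.0912], [-0.0005, -0.001, 0.082, 0, 0, 0, 0.0912], [-0.0005, -0.001, 0.082, 0, 0, 0, 0.07], [-0.0005, -0.001, 0.082, 0, 0, 0, 0.05], [-0.0005, -0.001, 0.082, 0, 0, 0, 0.05]]}}

```text
clock: 17.05
eef_pos: [0.4529, 0.0888, 0.2001]
tool_rot: [1.0, -0.0, 0.001, -0.0]
force: [0.2, 0.3, -0.1]
gripper_width: 0.0743
grip_force: 0.0
```

Call:
{"op": "drive_tool", "data": {"steps": [[0, 0, 0, 0, 0, 0, 0.05], [0, 0, 0, 0, 0, 0, 0.05], [0, 0, 0, 0, 0, 0, 0.05], [0, 0, 0, 0, 0, 0, 0.05], [0, 0, 0, 0, 0, 0, 0.05]]}}

```text
clock: 17.47
eef_pos: [0.4527, 0.0888, 0.1993]
tool_rot: [1.0, -0.0, 0.0, -0.0]
force: [-3.2, 0.1, 11.7]
gripper_width: 0.0594
grip_force: 30.0
```

Call:
{"op": "drive_tool", "data": {"steps": [[0, 0, -0.02, 0, 0, 0, 0.05], [0, 0, -0.055, 0, 0, 0, 0.05], [0, 0, -0.095, 0, 0, 0, 0.05], [0, 0, -0.133, 0, 0, 0, 0.05], [0, 0, -0.15, 0, 0, 0, 0.05], [0.002, 0.02, -0.15, 0, 0, 0, 0.05], [0.005, 0.052, -0.15, 0, 0, 0, 0.05], [0.008, 0.09, -0.15, 0, 0, 0, 0.05]]}}

```text
clock: 18.13
eef_pos: [0.4601, -0.0014, 0.3494]
tool_rot: [1.0, 0.001, 0.001, -0.0]
force: [1.0, 1.0, -0.9]
gripper_width: 0.0594
grip_force: 30.0
```

Call:
{"op": "drive_tool", "data": {"steps": [[0.004, 0.04, 0, 0, 0, 0, 0.05], [0.007, 0.081, 0, 0, 0, 0, 0.05], [0.011, 0.121, 0, 0, 0, 0, 0.05], [0.015, 0.162, 0, 0, 0, 0, 0.05], [0.018, 0.202, 0, 0, 0, 0, 0.05], [0.022, 0.243, 0, 0, 0, 0, 0.05], [0.025, 0.283, 0, 0, 0, 0, 0.05], [0.029, 0.324, 0, 0, 0, 0, 0.05]]}}

```text
clock: 18.8
eef_pos: [0.4886, -0.3272, 0.3486]
tool_rot: [1.0, -0.0, -0.0, -0.0]
force: [0.4, 1.1, -0.7]
gripper_width: 0.0592
grip_force: 30.0
```

Call:
{"op": "drive_tool", "data": {"steps": [[0.004, 0.04, 0, 0, 0, 0, 0.05], [0.007, 0.08, 0, 0, 0, 0, 0.05], [0.01, 0.105, 0, 0, 0, 0, 0.05], [0.01, 0.1095, 0, 0, 0, 0, 0.05], [0.01, 0.1095, 0, 0, 0, 0, 0.05], [0.01, 0.1095, 0, 0, 0, 0, 0.05], [0.01, 0.1095, 0, 0, 0, 0, 0.05]]}}

```text
clock: 19.38
eef_pos: [0.4989, -0.4336, 0.3485]
tool_rot: [1.0, 0.0, -0.0, -0.0]
force: [0.6, -0.3, -2.2]
gripper_width: 0.0592
grip_force: 30.0
```

```bash
python3 -c "
from h import *
print(env.sense()['eef_pos'])
c,im,r=stk('sky',.149+.023,'k3')"
```

```text
[ 0.49893582 -0.43355771  0.34849742]
sky tcp [ 0.499  -0.4335  0.3486] pred [255.  245.2] cake [253.2 240.5] [73.5 88.5] [ 0.5029 -0.4334  0.172 ]
```

Call:
{"op": "drive_tool", "data": {"steps": [[0.0005, 0.001, 0.03, 0, 0, 0, 0.05], [0.0005, 0.001, 0.06, 0, 0, 0, 0.05], [0.0005, 0.001, 0.077, 0, 0, 0, 0.05], [0.0005, 0.001, 0.085, 0, 0, 0, 0.05], [0.0005, 0.001, 0.089, 0, 0, 0, 0.05], [0.0005, 0.001, 0.091, 0, 0, 0, 0.05], [0.0005, 0.001, 0.092, 0, 0, 0, 0.05], [0.0005, 0.001, 0.092, 0, 0, 0, 0.05]]}}

```text
clock: 20.1
eef_pos: [0.4999, -0.4359, 0.2578]
tool_rot: [1.0, -0.0, 0.001, 0.001]
force: [-0.4, -0.8, -1.5]
gripper_width: 0.0595
grip_force: 30.0
```

Call:
{"op": "drive_tool", "data": {"steps": [[0, 0, 0.0005, 0, 0, 0, 0.05], [0, 0, 0.001, 0, 0, 0, 0.05], [0, 0, 0.001, 0, 0, 0, 0.05]]}}

```text
clock: 20.35
eef_pos: [0.4997, -0.4359, 0.2563]
tool_rot: [1.0, -0.0, 0.0, 0.0]
force: [-0.6, 0.3, 2.3]
gripper_width: 0.0595
grip_force: 30.0
```

Call:
{"op": "drive_tool", "data": {"steps": [[0, 0, 0, 0, 0, 0, 0.07], [0, 0, 0, 0, 0, 0, 0.08], [0, 0, 0, 0, 0, 0, 0.0912], [0, 0, 0, 0, 0, 0, 0.0912], [0, 0, -0.04, 0, 0, 0, 0.0912], [0, 0, -0.08, 0, 0, 0, 0.0912], [0, 0, -0.12, 0, 0, 0, 0.0912], [0, 0, -0.13, 0, 0, 0, 0.0912]]}}

```text
clock: 21.02
eef_pos: [0.5005, -0.4366, 0.3923]
tool_rot: [1.0, -0.0, 0.003, 0.003]
force: [0.5, -0.8, 1.4]
gripper_width: 0.0916
grip_force: 0.0
```

Call:
{"op": "drive_tool", "data": {"steps": [[-0.01, 0, 0, 0, 0, 0, 0.0912], [-0.01, 0, 0, 0, 0, 0, 0.0912], [-0.01, 0, 0, 0, 0, 0, 0.0912]]}}

```text
clock: 21.27
eef_pos: [0.4887, -0.4354, 0.3841]
tool_rot: [1.0, -0.001, -0.001, -0.001]
force: [-1.3, 0.6, 0.6]
gripper_width: 0.0911
grip_force: 0.0
```

```bash
python3 -c "
from h import *
stk('sky',.08,'s3')"
```

```text
sky tcp [ 0.4889 -0.4355  0.3839] pred [252.6 175.6] cake [254.3 175.5] [49.5 51.7] [ 0.4999 -0.4362  0.08  ]
```

Call:
{"op": "drive_tool", "data": {"steps": [[-0.119, -0.161, 0.025, 0, 0, 0, 0.0912], [-0.119, -0.161, 0.025, 0, 0, 0, 0.0912], [-0.119, -0.161, 0.025, 0, 0, 0, 0.0912], [-0.119, -0.161, 0.025, 0, 0, 0, 0.0912], [-0.119, -0.161, 0.025, 0, 0, 0, 0.0912], [-0.119, -0.161, 0.025, 0, 0, 0, 0.0912], [-0.119, -0.161, 0.025, 0, 0, 0, 0.0912], [-0.119, -0.161, 0.025, 0, 0, 0, 0.0912]]}}

```text
clock: 21.98
eef_pos: [0.3711, -0.275, 0.3604]
tool_rot: [1.0, -0.0, -0.0, -0.0]
force: [-0.2, 0.2, 0.2]
gripper_width: 0.0914
grip_force: 0.0
```

```bash
python3 -c "
from h import *
see('yellow','y1')"
```

```text
yellow tcp [ 0.3713 -0.2754  0.3606] pred [252.1 172.9] 27.1 cake [252.3 174.1] [44.6 46.6] [ 0.3761 -0.2742  0.023 ]
 rim [253.1 175.9] [54.  55.7] [ 0.3761 -0.2751  0.031 ]
```

Call:
{"op": "drive_tool", "data": {"steps": [[0.007, 0, 0.08, 0, 0, 0, 0.0912], [0.007, 0, 0.08, 0, 0, 0, 0.0912], [0.007, 0, 0.08, 0, 0, 0, 0.0912], [0.007, 0, 0.08, 0, 0, 0, 0.0912], [0.007, 0, 0.08, 0, 0, 0, 0.0912]]}}

```text
clock: 22.45
eef_pos: [0.3783, -0.2754, 0.282]
tool_rot: [1.0, -0.0, 0.0, 0.0]
force: [0.3, 0.2, -0.0]
gripper_width: 0.091
grip_force: 0.0
```

```bash
python3 -c "
from h import *
see('yellow','y2')"
```

```text
yellow tcp [ 0.3784 -0.2755  0.2827] pred [251.3 202.4] 34.9 cake [251.6 204. ] [55.3 60.1] [ 0.3761 -0.2743  0.023 ]
 rim [252.1 206.1] [68.9 72.1] [ 0.377  -0.2747  0.031 ]
 tri cake (array([ 0.37607629, -0.27423018,  0.02298379]), np.float64(2.007722090547447e-05)) rim (array([ 0.37398307, -0.27489416,  0.02258608]), np.float64(0.0002011159661003878))
```

Call:
{"op": "drive_tool", "data": {"steps": [[-0.002, -0.001, 0.03, 0, 0, 0, 0.0912], [-0.002, -0.001, 0.06, 0, 0, 0, 0.0912], [-0.002, -0.001, 0.075, 0, 0, 0, 0.0912], [-0.002, -0.001, 0.082, 0, 0, 0, 0.0912], [-0.002, -0.001, 0.082, 0, 0, 0, 0.0912], [-0.002, -0.001, 0.082, 0, 0, 0, 0.07], [-0.002, -0.001, 0.082, 0, 0, 0, 0.05], [-0.002, -0.001, 0.082, 0, 0, 0, 0.05]]}}

```text
clock: 23.17
eef_pos: [0.3761, -0.2741, 0.2001]
tool_rot: [1.0, -0.0, 0.001, 0.001]
force: [-1.2, 0.2, -0.6]
gripper_width: 0.0743
grip_force: 0.0
```

Call:
{"op": "drive_tool", "data": {"steps": [[0, 0, 0, 0, 0, 0, 0.05], [0, 0, 0, 0, 0, 0, 0.05], [0, 0, 0, 0, 0, 0, 0.05], [0, 0, 0, 0, 0, 0, 0.05], [0, 0, 0, 0, 0, 0, 0.05]]}}

```text
clock: 23.58
eef_pos: [0.3759, -0.2739, 0.1993]
tool_rot: [1.0, -0.0, 0.0, 0.0]
force: [-2.6, 1.0, 11.7]
gripper_width: 0.0593
grip_force: 30.0
```

Call:
{"op": "drive_tool", "data": {"steps": [[0, 0, -0.02, 0, 0, 0, 0.05], [0, 0, -0.055, 0, 0, 0, 0.05], [0, 0, -0.095, 0, 0, 0, 0.05], [0, 0, -0.133, 0, 0, 0, 0.05], [0, 0, -0.16, 0, 0, 0, 0.05], [0, 0, -0.17, 0, 0, 0, 0.05], [0.01, 0.013, -0.17, 0, 0, 0, 0.05], [0.031, 0.04, -0.17, 0, 0, 0, 0.05]]}}

```text
clock: 24.25
eef_pos: [0.4055, -0.3124, 0.3688]
tool_rot: [1.0, 0.0, -0.0, -0.0]
force: [0.6, 0.2, -1.2]
gripper_width: 0.0597
grip_force: 30.0
```

Call:
{"op": "drive_tool", "data": {"steps": [[0.024, 0.031, 0, 0, 0, 0, 0.05], [0.048, 0.062, 0, 0, 0, 0, 0.05], [0.072, 0.094, 0, 0, 0, 0, 0.05], [0.087, 0.114, 0, 0, 0, 0, 0.05], [0.093, 0.1215, 0, 0, 0, 0, 0.05], [0.093, 0.1215, 0, 0, 0, 0, 0.05], [0.093, 0.1215, 0, 0, 0, 0, 0.05], [0.093, 0.1215, 0, 0, 0, 0, 0.05]]}}

```text
clock: 24.92
eef_pos: [0.4988, -0.4343, 0.3679]
tool_rot: [1.0, -0.0, -0.001, -0.001]
force: [-0.1, 0.2, -1.3]
gripper_width: 0.0597
grip_force: 30.0
```

Call:
{"op": "drive_tool", "data": {"steps": [[0.001, 0, 0.03, 0, 0, 0, 0.05], [0.001, 0, 0.06, 0, 0, 0, 0.05], [0.001, 0, 0.073, 0, 0, 0, 0.05], [0.001, 0, 0.08, 0, 0, 0, 0.05], [0.001, 0, 0.083, 0, 0, 0, 0.05], [0.001, 0, 0.085, 0, 0, 0, 0.05], [0.001, 0, 0.086, 0, 0, 0, 0.05], [0.001, 0, 0.086, 0, 0, 0, 0.05]]}}

```text
clock: 25.58
eef_pos: [0.5008, -0.4354, 0.2837]
tool_rot: [1.0, -0.0, 0.0, 0.0]
force: [0.5, 0.8, -0.7]
gripper_width: 0.0599
grip_force: 30.0
```

Call:
{"op": "drive_tool", "data": {"steps": [[0, 0, 0.0005, 0, 0, 0, 0.05], [0, 0, 0.001, 0, 0, 0, 0.05], [0, 0, 0.001, 0, 0, 0, 0.05]]}}

```text
clock: 25.83
eef_pos: [0.5007, -0.4354, 0.2824]
tool_rot: [1.0, -0.0, 0.0, 0.0]
force: [-0.3, -0.4, 2.6]
gripper_width: 0.0594
grip_force: 30.0
```

Call:
{"op": "drive_tool", "data": {"steps": [[0, 0, 0, 0, 0, 0, 0.07], [0, 0, 0, 0, 0, 0, 0.08], [0, 0, 0, 0, 0, 0, 0.0912], [0, 0, 0, 0, 0, 0, 0.0912], [0, 0, -0.04, 0, 0, 0, 0.0912], [0, 0, -0.08, 0, 0, 0, 0.0912], [0, 0, -0.12, 0, 0, 0, 0.0912], [0, 0, -0.13, 0, 0, 0, 0.0912]]}}

```text
clock: 26.5
eef_pos: [0.5014, -0.436, 0.4183]
tool_rot: [1.0, -0.0, 0.003, 0.002]
force: [1.0, -0.7, 1.5]
gripper_width: 0.0911
grip_force: 0.0
```

Call:
{"op": "drive_tool", "data": {"steps": [[-0.01, 0, 0, 0, 0, 0, 0.0912], [-0.01, 0, 0, 0, 0, 0, 0.0912], [-0.01, 0, 0, 0, 0, 0, 0.0912]]}}

```text
clock: 26.75
eef_pos: [0.4897, -0.435, 0.4102]
tool_rot: [1.0, -0.001, -0.001, -0.001]
force: [-1.3, 0.1, -0.0]
gripper_width: 0.0912
grip_force: 0.0
```

```bash
python3 -c "
from h import *
stk('yellow',.106,'s4')"
```

```text
yellow tcp [ 0.49  -0.435  0.41 ] pred [253.  176.6] cake [254.1 175.4] [49.7 52.2] [ 0.501  -0.4356  0.106 ]
```

Call:
{"op": "drive_tool", "data": {"steps": [[0, -0.325, 0, 0, 0, 0, 0.0912], [0, -0.325, 0, 0, 0, 0, 0.0912], [0, -0.325, 0, 0, 0, 0, 0.0912], [0, -0.325, 0, 0, 0, 0, 0.0912], [0, -0.325, 0, 0, 0, 0, 0.0912], [0, -0.325, 0, 0, 0, 0, 0.0912], [0, -0.325, 0, 0, 0, 0, 0.0912], [0, -0.325, 0, 0, 0, 0, 0.0912]]}}

```text
clock: 27.47
eef_pos: [0.49, -0.1078, 0.4104]
tool_rot: [1.0, -0.0, -0.001, -0.0]
force: [1.2, -0.1, 1.0]
gripper_width: 0.0909
grip_force: 0.0
```

Call:
{"op": "drive_tool", "data": {"steps": [[0, -0.29, 0, 0, 0, 0, 0.0912], [0, -0.29, 0, 0, 0, 0, 0.0912], [0, -0.29, 0, 0, 0, 0, 0.0912], [0, -0.29, 0, 0, 0, 0, 0.0912], [0, -0.29, 0, 0, 0, 0, 0.0912], [0, -0.29, 0, 0, 0, 0, 0.0912], [0, -0.29, 0, 0, 0, 0, 0.0912], [0, -0.29, 0, 0, 0, 0, 0.0912]]}}

```text
clock: 28.13
eef_pos: [0.4905, 0.1848, 0.4107]
tool_rot: [1.0, 0.002, -0.001, -0.0]
force: [-0.4, -0.4, 0.1]
gripper_width: 0.0914
grip_force: 0.0
```

Call:
{"op": "drive_tool", "data": {"steps": [[-0.115, -0.104, 0.05, 0, 0, 0, 0.0912], [-0.115, -0.104, 0.05, 0, 0, 0, 0.0912], [-0.115, -0.104, 0.05, 0, 0, 0, 0.0912], [-0.115, -0.104, 0.05, 0, 0, 0, 0.0912], [-0.115, -0.104, 0.05, 0, 0, 0, 0.0912], [-0.115, -0.104, 0.05, 0, 0, 0, 0.0912], [-0.115, -0.104, 0.05, 0, 0, 0, 0.0912], [-0.115, -0.104, 0.05, 0, 0, 0, 0.0912]]}}

```text
clock: 28.8
eef_pos: [0.3768, 0.2834, 0.3617]
tool_rot: [1.0, -0.001, 0.0, 0.0]
force: [-0.1, -0.3, -0.0]
gripper_width: 0.0914
grip_force: 0.0
```

```bash
python3 -c "
from h import *
see('lid','l1')"
```

```text
lid tcp [0.3768 0.2833 0.3618] pred [252.4 173.3] 27.0 cake [252.7 171. ] [50.5 52. ] [0.3851 0.2836 0.023 ]
 rim [253.8 172. ] [50.5 52. ] [0.3859 0.2824 0.031 ]
```

View pics/l1.png

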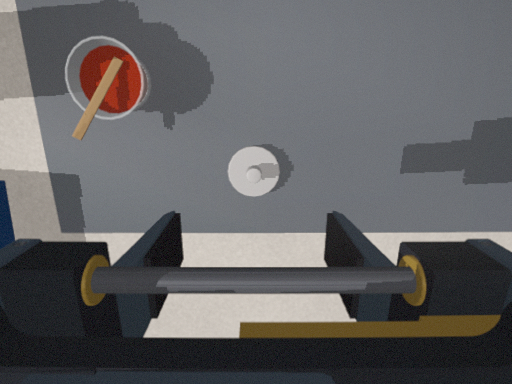

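The lid disc is at (253,171) with its knob at (254,175). The red cup (108,80) is well clear. I'll take a closer view.

Call:
{"op": "drive_tool", "data": {"steps": [[0.007, 0, 0.07, 0, 0, 0, 0.0912], [0.007, 0, 0.07, 0, 0, 0, 0.0912], [0.007, 0, 0.07, 0, 0, 0, 0.0912], [0.007, 0, 0.07, 0, 0, 0, 0.0912], [0.007, 0, 0.07, 0, 0, 0, 0.0912]]}}

```text
clock: 29.27
eef_pos: [0.3837, 0.2837, 0.293]
tool_rot: [1.0, -0.001, 0.0, -0.0]
force: [0.6, 1.3, 0.3]
gripper_width: 0.091
grip_force: 0.0
```

```bash
python3 -c "
from h import *
see('lid','l2')
o=np.load('v_lid.npy');print(o[0]+o[1]*(.012-o[0][2])/o[1][2])
im=cv2.imread('pics/l2.png');cv2.imwrite('pics/l2c.png',cv2.resize(im[150:260,200:310],None,fx=5,fy=5,interpolation=0))"
```

```text
lid tcp [0.3837 0.2839 0.2934] pred [252.9 198.9] 33.5 cake [253.2 194.6] [61.5 64.5] [0.3866 0.2838 0.023 ]
 rim [254.3 195.6] [61.4 64.3] [0.3881 0.2828 0.031 ]
 tri cake (array([0.38129253, 0.28367347, 0.00632299]), np.float64(6.855608708242704e-05)) rim (array([0.37964392, 0.28249273, 0.00440593]), np.float64(0.00016345705963164542))
[0.383084   0.28374555 0.012     ]
```

View pics/l2c.png

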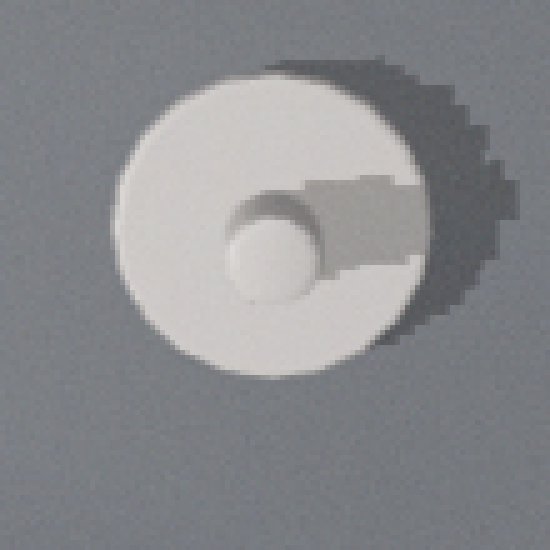

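The closer view shows the disc centred at about (254,195) and the knob top at about (255,202). Both give a lid position near (0.3825, 0.2826).

Call:
{"op": "drive_tool", "data": {"steps": [[-0.001, 0.001, 0.03, 0, 0, 0, 0.05], [-0.001, 0.001, 0.06, 0, 0, 0, 0.05], [-0.001, 0.001, 0.078, 0, 0, 0, 0.05], [-0.001, 0.001, 0.085, 0, 0, 0, 0.05], [-0.001, 0.001, 0.085, 0, 0, 0, 0.05], [-0.001, 0.001, 0.085, 0, 0, 0, 0.04], [-0.001, 0.001, 0.085, 0, 0, 0, 0.03], [-0.001, 0.001, 0.085, 0, 0, 0, 0.01]]}}

```text
clock: 29.98
eef_pos: [0.3825, 0.2832, 0.2082]
tool_rot: [1.0, -0.0, 0.001, -0.001]
force: [0.6, 0.0, -0.3]
gripper_width: 0.0408
grip_force: 0.0
```

Call:
{"op": "drive_tool", "data": {"steps": [[0, 0, 0, 0, 0, 0, 0.01], [0, 0, 0, 0, 0, 0, 0.01], [0, 0, 0, 0, 0, 0, 0.01], [0, 0, 0, 0, 0, 0, 0.01], [0, 0, 0, 0, 0, 0, 0.01], [0, 0, 0, 0, 0, 0, 0.01]]}}

```text
clock: 30.48
eef_pos: [0.3821, 0.2829, 0.207]
tool_rot: [1.0, -0.0, 0.0, -0.0]
force: [-0.9, -1.7, 7.7]
gripper_width: 0.017
grip_force: 30.0
```

Call:
{"op": "drive_tool", "data": {"steps": [[0, 0, -0.02, 0, 0, 0, 0.01], [0, 0, -0.055, 0, 0, 0, 0.01], [0, 0, -0.095, 0, 0, 0, 0.01], [0, 0, -0.135, 0, 0, 0, 0.01], [0, 0, -0.168, 0, 0, 0, 0.01], [0, 0, -0.18, 0, 0, 0, 0.01], [0.015, 0.013, -0.18, 0, 0, 0, 0.01], [0.04, 0.035, -0.18, 0, 0, 0, 0.01]]}}

```text
clock: 31.15
eef_pos: [0.4213, 0.2484, 0.388]
tool_rot: [1.0, 0.001, 0.001, -0.001]
force: [0.1, 0.2, -1.8]
gripper_width: 0.0169
grip_force: 30.0
```

Call:
{"op": "drive_tool", "data": {"steps": [[0.03, 0.024, 0, 0, 0, 0, 0.01], [0.058, 0.05, 0, 0, 0, 0, 0.01], [0.078, 0.08, 0, 0, 0, 0, 0.01], [0.078, 0.12, 0, 0, 0, 0, 0.01], [0.078, 0.16, 0, 0, 0, 0, 0.01], [0.078, 0.2, 0, 0, 0, 0, 0.01], [0.078, 0.24, 0, 0, 0, 0, 0.01], [0.078, 0.28, 0, 0, 0, 0, 0.01]]}}

```text
clock: 31.82
eef_pos: [0.4992, -0.0341, 0.3867]
tool_rot: [1.0, -0.0, -0.0, -0.0]
force: [0.4, 0.9, -1.1]
gripper_width: 0.0169
grip_force: 30.0
```

Call:
{"op": "drive_tool", "data": {"steps": [[0, 0.04, 0, 0, 0, 0, 0.01], [0, 0.08, 0, 0, 0, 0, 0.01], [0, 0.12, 0, 0, 0, 0, 0.01], [0, 0.16, 0, 0, 0, 0, 0.01], [0, 0.2, 0, 0, 0, 0, 0.01], [0, 0.24, 0, 0, 0, 0, 0.01], [0, 0.28, 0, 0, 0, 0, 0.01], [0, 0.32, 0, 0, 0, 0, 0.01]]}}

```text
clock: 32.48
eef_pos: [0.499, -0.3543, 0.3865]
tool_rot: [1.0, -0.0, -0.0, -0.0]
force: [1.2, 1.3, -0.9]
gripper_width: 0.0168
grip_force: 30.0
```

Call:
{"op": "drive_tool", "data": {"steps": [[0, 0.035, 0, 0, 0, 0, 0.01], [0, 0.065, 0, 0, 0, 0, 0.01], [0, 0.08, 0, 0, 0, 0, 0.01], [0, 0.084, 0, 0, 0, 0, 0.01], [0, 0.084, 0, 0, 0, 0, 0.01], [0, 0.084, 0, 0, 0, 0, 0.01], [0, 0.084, 0, 0, 0, 0, 0.01], [0, 0.084, 0, 0, 0, 0, 0.01]]}}

```text
clock: 33.15
eef_pos: [0.4998, -0.435, 0.3868]
tool_rot: [1.0, 0.0, -0.0, -0.0]
force: [0.1, -1.2, -1.5]
gripper_width: 0.017
grip_force: 30.0
```

```bash
python3 -c "
from h import *
print(env.sense()['eef_pos'])
im=imaging.read_camera('wrist');cv2.imwrite('pics/l3.png',im[:,:,::-1])"
```

```text
[ 0.4997834  -0.43497058  0.38683475]
```

View pics/l3.png

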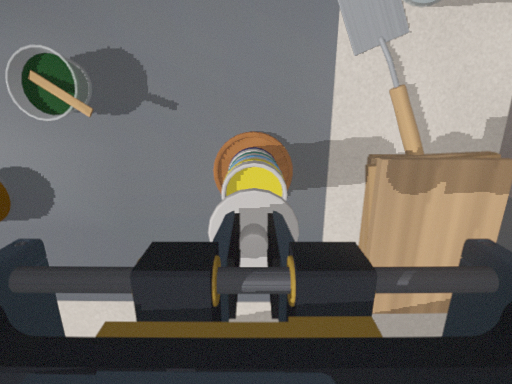

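The lid is held level at (254,225), with the stack's yellow pot at (255,188), so the columns line up. Lowering it now.

Call:
{"op": "drive_tool", "data": {"steps": [[0.0005, 0, 0.025, 0, 0, 0, 0.01], [0.0005, 0, 0.045, 0, 0, 0, 0.01], [0.0005, 0, 0.057, 0, 0, 0, 0.01], [0.0005, 0, 0.064, 0, 0, 0, 0.01], [0.0005, 0, 0.067, 0, 0, 0, 0.01], [0.0005, 0, 0.069, 0, 0, 0, 0.01], [0.0005, 0, 0.07, 0, 0, 0, 0.01], [0.0005, 0, 0.07, 0, 0, 0, 0.01]]}}

```text
clock: 33.87
eef_pos: [0.5002, -0.4364, 0.3174]
tool_rot: [1.0, -0.0, 0.0, 0.0]
force: [0.4, -0.6, -1.0]
gripper_width: 0.0169
grip_force: 30.0
```

Call:
{"op": "drive_tool", "data": {"steps": [[0, 0, 0.0005, 0, 0, 0, 0.01], [0, 0, 0.001, 0, 0, 0, 0.01], [0, 0, 0.001, 0, 0, 0, 0.01]]}}

```text
clock: 34.12
eef_pos: [0.5001, -0.4363, 0.3161]
tool_rot: [1.0, -0.0, 0.0, 0.0]
force: [0.4, -1.1, -0.3]
gripper_width: 0.0167
grip_force: 30.0
```

Call:
{"op": "drive_tool", "data": {"steps": [[0, 0, 0.0005, 0, 0, 0, 0.01], [0, 0, 0.0005, 0, 0, 0, 0.01], [0, 0, 0.0005, 0, 0, 0, 0.01]]}}

```text
clock: 34.37
eef_pos: [0.5002, -0.4365, 0.316]
tool_rot: [1.0, -0.0, 0.0, 0.0]
force: [-2.5, 0.7, 5.7]
gripper_width: 0.0168
grip_force: 30.0
```

Contact at the expected height. I'll release, rise, and check.

Call:
{"op": "drive_tool", "data": {"steps": [[0, 0, 0, 0, 0, 0, 0.025], [0, 0, 0, 0, 0, 0, 0.035], [0, 0, 0, 0, 0, 0, 0.05], [0, 0, 0, 0, 0, 0, 0.05], [0, 0, -0.02, 0, 0, 0, 0.05], [0, 0, -0.06, 0, 0, 0, 0.05], [0, 0, -0.1, 0, 0, 0, 0.05], [0, 0, -0.12, 0, 0, 0, 0.05]]}}

```text
clock: 35.03
eef_pos: [0.5005, -0.4366, 0.4399]
tool_rot: [1.0, -0.0, 0.002, 0.001]
force: [-0.0, -0.5, 0.7]
gripper_width: 0.0501
grip_force: 0.0
```

Call:
{"op": "drive_tool", "data": {"steps": [[-0.04, -0.08, 0, 0, 0, 0, 0.05], [-0.04, -0.16, 0, 0, 0, 0, 0.05], [-0.04, -0.24, 0, 0, 0, 0, 0.05], [-0.04, -0.24, 0, 0, 0, 0, 0.05], [-0.04, -0.24, 0, 0, 0, 0, 0.05], [-0.04, -0.24, 0, 0, 0, 0, 0.05], [-0.04, -0.24, 0, 0, 0, 0, 0.05], [-0.04, -0.24, 0, 0, 0, 0, 0.05]]}}

```text
clock: 35.7
eef_pos: [0.4601, -0.1948, 0.4355]
tool_rot: [1.0, 0.001, 0.0, 0.0]
force: [0.5, -0.3, 0.9]
gripper_width: 0.0503
grip_force: 0.0
```

```bash
python3 -c "
from h import *
a=imaging.read_camera('wrist')[:,:,::-1];b=imaging.read_camera('side')[:,:,::-1]
r=lambda x,k:cv2.resize(x,None,fx=k,fy=k,interpolation=2)
b2=r(b[60:180,220:360],2.7)
o=np.zeros((384+0,790,3),np.uint8);w=r(a[:,200:],1)
o[:384,:312]=w;o[:b2.shape[0],320:320+b2.shape[1]]=b2
cv2.imwrite('pics/f.png',o);cv2.imwrite('pics/top9.png',imaging.read_camera('top')[:,:,::-1])
o=cv2.imread('pics/top0.png').astype(int);n=cv2.imread('pics/top9.png').astype(int)
for k,(x,y) in dict(green=(335,175),red=(131,208),tin=(292,218)).items(): print(k,np.abs(o-n)[y-14:y+14,x-14:x+14].mean())"
```

```text
green 7.5897108843537415
red 7.207908163265306
tin 8.121598639455783
```

View pics/f.png

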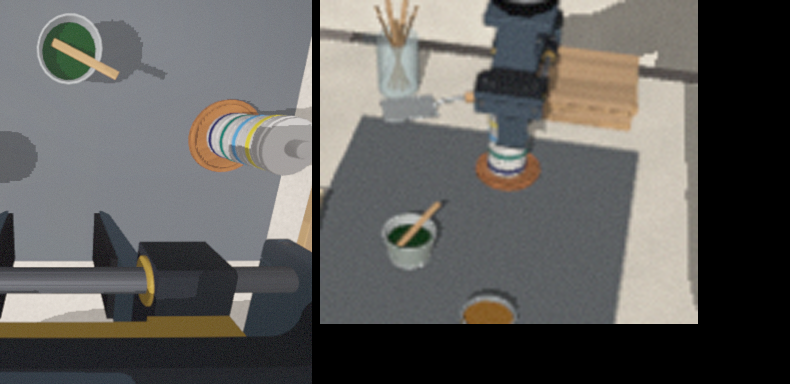

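The bands run navy, teal, sky, yellow, evenly spaced from the tray at about (225,135) to the lid at (285,145). The stack stands straight, and the cups and tin are unmoved.

```bash
python3 -c "
from plant import workorder
print(workorder.hand_in())"
```

```text
the job is handed in; nothing more can be done
None
```

The stack stands on the tray in the order asked (navy, teal, sky-blue, yellow, lid), the two cups and the tin show no movement in the pictures, and I handed the job in at about 36 s; the hand-in gave no verdict.

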